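Fit the barbed elbow to the rinse port

TASK

Take the barbed elbow out of the rack and fit it, spigot down, in the upright port held in the vise: lower it into the slots with its barb about 80 degrees anticlockwise of the port's index arm, seen from above, until its flange is down on the port, then turn it clockwise until you feel it tighten, stop with the barb lying over the index arm, not past it, and let go. Leave the straight fitting and the capped vial standing in the rack.

Things in the scene. Friction and masses are not known exactly. Their poses are not given: they have to be found in the camera images.
- elbow_grip (a point): Centre of the grip block of the loose white plastic barbed elbow (100 mm long, 74 mm tall, 0.12 kg), which starts upright in one of the rack's wells. z up, x along the barb, y across it. Block 30 (x) by 28 (y) mm, from 23 mm below to 18 mm above this point: grasp it from above on its side faces, closing along y. The level barb, 15 to 21 mm thick, is at this point's height.
- elbow_flange (a point): Centre of the underside of the elbow's flange (disc 50 mm across, 5 mm thick), 28 mm below the grip-block point, same axes. Below it a spigot 20 mm across, 28 mm long, tapered at its end, with two opposite round lugs 6 mm thick pointing along +y and -y to 20 mm from the axis, centred 18 mm below this point.
- barb_tip (a point): End of the elbow's barb, 82 mm along x from the grip-block point, same axes.
- port_mouth (a point): Centre of the mouth of the upright grey port (68 mm across, top 85 mm above the bench), fixed in a bench vise whose jaws end 17 mm lower. The elbow's flange rests on its flat top, level with this point. z up, x along the index arm. Bore 24 mm across; two opposite lug slots, 60 degrees wide, to 22 mm from the axis, centred 10 degrees clockwise of +x and of -x seen from above.
- index_tip (a point): End of the port's index arm, a flat grey bar with an arrow-shaped end, 82 mm along the port's x axis from its centre, its top 2 mm below the mouth. The elbow drops in with its barb 80 degrees (give or take 15) anticlockwise of this arm, or half round from that, but then it tightens pointing the wrong way.
- port_thread (a point): Point in the port 18 mm below the mouth, where the lugs run, same axes as the mouth. Turned clockwise, the lugs pass under gently falling ramps (the flange must be within 2 mm of the mouth to enter): free until about 15 degrees short of the index arm, then they wedge and the turning resistance rises to 0.3 or 0.4 N m over the arm; it stays where it is left. A hard stop comes some 25 degrees past it.
- rack: Grey rack, 100 mm (x) by 310 mm (y) by 50 mm high, fixed; origin under its centre, z up. Three wells 45 mm across and 42 mm deep in its top at y = -100, 0 and 100 mm. The elbow, the straight fitting and the vial stand in them in any order; the two fittings rest with their flanges on the rack's top.
- straight: Loose white straight fitting: flange 50 mm across, upright barbed stem ending 70 mm above the flange underside. Origin at the centre of its flange underside, z up. To be left standing.
- vial: Loose capped sample vial, 41 mm across, 94 mm tall, origin under its centre, z up. To be left standing.
Things that resemble listed ones, but are neither listed nor needed, are in the scene too. What is shaped like the part that bears port_mouth but green or purple is not meant.

How it is judged:
On the way:
1. The elbow stands in the port with its flange down, its barb still at least 45 degrees anticlockwise of the index arm (z of elbow_grip in the frame of port_mouth below 0.032 m and horizontal distance between elbow_grip and port_mouth below 0.006 m and angle between elbow_grip's own z axis and vertical below 0.12 rad and y of barb_tip in the frame of port_mouth above 0.058 m), for 0.1 s.
At the end, for the whole second after the job is handed in: The elbow's flange is down on the port (within 3 mm), upright and centred (within 5 mm, 6 degrees), its barb over the index arm within 14 mm at the barb's end (10 degrees), let go; the straight fitting and vial still upright (z of elbow_grip in the frame of port_mouth below 0.031 m and horizontal distance between elbow_grip and port_mouth below 0.005 m and angle between elbow_grip's own z axis and vertical below 0.1 rad and x of barb_tip in the frame of port_mouth above 0.06 m and y of barb_tip in the frame of port_mouth between -0.0145 and 0.0145 m and angle between each of straight, vial's own z axis and vertical below 0.3 rad); the robot touches nothing.
It fails at once if the barb is turned clearly past the index arm (over 17 degrees) with the elbow in the port (z of elbow_grip in the frame of port_mouth below 0.032 m and horizontal distance between elbow_grip and port_mouth below 0.006 m and angle between elbow_grip's own z axis and vertical below 0.12 rad and y of barb_tip in the frame of port_mouth below -0.024 m and x of barb_tip in the frame of port_mouth above 0 m).
It fails at once if the straight fitting or the vial is tipped or taken out of place (distance of any of straight, vial from where it was at the start of the episode above 0.03 m or angle between any of straight, vial's own z axis and vertical above 0.5 rad).
It also fails if it takes over 51 s, if anything falls off the work surface, if the arm or the gripper's body presses on something with over 40 N, if the wrist force passes 120 N, or if a joint passes its speed limit or range.

ROBOT

A 7-joint arm with a two-finger parallel gripper is mounted at the origin on the work surface. World frame = base frame: x ahead of the robot, y to its left, z up, the work surface at z = 0. Lengths are in m, angles in rad, forces in N, time in s.
With the tool pointing down it reaches from about 0.4 to 0.85 m from the base axis. Payload 4.5 kg.
Tool frame: the origin (TCP) lies between the finger pads; the fingertips stand 8 mm ahead of it and the grasp point (between the pads) lies 11 mm behind it; z points along the fingers, y is the direction in which the jaws open and shut (so a half turn about z gives the same grasp; the last joint's range is limited). The gripper opens to 88 mm and grips with 3 to 60 N. Pads are 18 mm wide; open, the fingers measure 123 mm over their backs; the gripper's body (75 mm by 187 mm) begins 45 mm behind the grasp point.
Start: joints at [-1.234, 0.689, -0.195, 1.565, 0.157, 0.902, -0.215], TCP at [0.186, 0.597, 0.247] pointing down, gripper open.
Joint ranges: [-3.01, 3.01], [-0.46, 2.08], [-1.47, 1.51], [0.13, 2.56], [-1, 4.14], [0.04, 2.09], [-2.66, 2.66]. Speed limits (rad/s): [2.57, 2.57, 3.14, 3.14, 3.14, 3.14, 3.14].

INTERFACE

Orientations are given as a unit quaternion [x, y, z, w].
In Python, from plant import r gives the robot as it stands.
- The arm moves only by the tool carry_out, never from a script. Its argument "commands" is a list that holds one entry, the list of rows, each a list of 7 numbers: the turn, a rotation vector about the tool's x, y, z in rad, then the shift along the tool's x, y, z in cm, then the finger opening in cm, from 0 to 8.81. A call has 1 to 10 rows; each row is the pose to reach, as a shift and turn from the pose commanded when the call began, along the tool's axes at that moment; what a row does not reach only later rows make up. A row lasts 1/12 s, in which the tool goes at most 41.7 mm and 7.16 degrees, less where a joint would pass 70% of its speed; a pose out of reach is approached as far as the arm can. A call with a gripper value outside its range is refused whole. The fingers move at their own pace and stop on an object; "force" is the grip in N (left out, the last holds). Time passes only in rows, so rows that repeat a pose let the fingers close. It gives the time, the measured TCP pose, the force and the opening at its end, in the units of the state.
- r.get_state(): the state, without advancing time (a new reading comes with each control period).
- r.snapshot(name): name is "scene" or "top"; returns a dict with "pixels" (384x512x3 uint8, red, green, blue), "mtx" (3x3 intrinsics, pixels), "xyz" and "rotation" of the camera in the world. Camera axes: x right, y down, z forward; pixel columns grow to the right and rows downward; lengths in m; the calibration is good to about 2 mm. A picture is of the moment at which its call begins. There is no depth.
- r.finish_job(): hands the job in, once; it reports no verdict.
The state is a dict: "clock": time; "q": joint angles; "qd": joint speeds; "joint_torque": joint torques, N m; "tool_pos": TCP position; "eef_rot": TCP orientation; "contact_force": force on the tool from outside, world axes, zero at the start; "moment": the same for the moment, N m; "opening": opening from 0.0 (shut) to 1.0 (fully open).
Only numpy, scipy, OpenCV 4.12 (cv2) and the standard library are available. Lean on these libraries where they do the work, as an engineer would, in place of code of your own. Each camera call takes 0.05 s, during which the arm holds its last target.

## Working session

There is one attempt and no reset: what is moved stays moved. The work goes in short steps, Python scripts to look and compute and a tool call to move; the robot and the scene stay as the last step left them, time stands still between calls to the robot, and variables do not carry over. Pictures are saved under pics/ and viewed, and the job is handed in when it is done.

Besides the shell and the picture viewer there is one more tool, called by a JSON object that holds its "op" and its "data". carry_out: Moves the arm, as the interface text tells. Its arguments: {"type":"object","properties":{"commands":{"type":"array"},"force":{"type":"number"}},"required":["commands"]}

```bash
mkdir -p pics; ls
cat > h.py <<'E'
import numpy as np,cv2,json,pickle
from scipy.spatial.transform import Rotation as R
def snap(r,name,fn):
    s=r.snapshot(name); pickle.dump(s,open(f'pics/{fn}.pkl','wb'))
    cv2.imwrite(f'pics/{fn}.png',cv2.cvtColor(s['pixels'],cv2.COLOR_RGB2BGR)); return s
def load(fn): return pickle.load(open(f'pics/{fn}.pkl','rb'))
def rot(s):
    a=np.array(s['rotation'],float); return a if a.shape==(3,3) else R.from_quat(a).as_matrix()
def ray(s,u,v):
    d=rot(s)@np.linalg.inv(np.array(s['mtx']))@np.array([u,v,1.]); return np.array(s['xyz']),d/np.linalg.norm(d)
def atz(s,u,v,z):
    c,d=ray(s,u,v); return c+d*(z-c[2])/d[2]
def tri(s1,p1,s2,p2):
    c1,d1=ray(s1,*p1);c2,d2=ray(s2,*p2)
    A=np.stack([d1,-d2],1);t=np.linalg.lstsq(A,c2-c1,rcond=None)[0]
    a=c1+t[0]*d1;b=c2+t[1]*d2; return (a+b)/2,np.linalg.norm(a-b)
def proj(s,p):
    x=np.array(s['mtx'])@(rot(s).T@(np.array(p)-np.array(s['xyz']))); return x[:2]/x[2]
def crop(fn,u0,v0,u1,v1,k,out):
    im=cv2.imread(f'pics/{fn}.png')[v0:v1,u0:u1]; cv2.imwrite(f'pics/{out}.png',cv2.resize(im,None,fx=k,fy=k,interpolation=cv2.INTER_CUBIC))
E
python3 - <<'E'
from h import *
from plant import r
print(r.get_state())
for n in('scene','top'):
    s=snap(r,n,n+'0');print(n,s['mtx'],s['xyz'],s['rotation'])
E
```

```text
pics
{'clock': 0.0, 'q': array([-1.23417651,  0.69000364, -0.1945161 ,  1.56631495,  0.15729704,
        0.9024534 , -0.21509919]), 'qd': array([ 0.00077565,  0.00070296,  0.00047964,  0.00151464, -0.00087708,
       -0.00050577, -0.00012099]), 'joint_torque': array([-2.07128014e-04, -5.27560794e+01, -1.26670852e+00, -1.53429455e+01,
       -5.25585737e-02,  6.48506146e-03,  1.70239441e-04]), 'tool_pos': array([0.18624745, 0.59598363, 0.24590553]), 'eef_rot': array([ 1.50791749e-01,  9.88565147e-01, -8.90890264e-04, -7.69400948e-05]), 'contact_force': array([-0.27877669,  0.02395135, -0.03180775]), 'moment': array([-0.04370278, -0.06453938,  0.0248053 ]), 'opening': 0.998469839172586}
scene [[464.04321939   0.         254.41924195]
 [  0.         464.04321939 198.12627109]
 [  0.           0.           1.        ]] [ 1.17484572 -0.556742    1.07290856] [ 0.8212111   0.46035209 -0.16981874 -0.29129003]
top [[444.83788363   0.         253.45584876]
 [  0.         444.83788363 189.09755635]
 [  0.           0.           1.        ]] [ 0.26587601 -0.1472637   1.37936212] [-0.70328445  0.70725671 -0.04193733  0.0584824 ]
```

View pics/scene0.png

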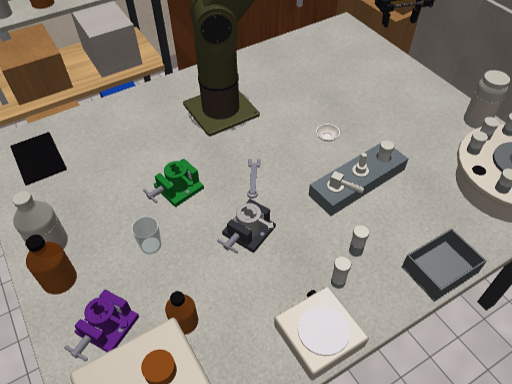

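View pics/top0.png

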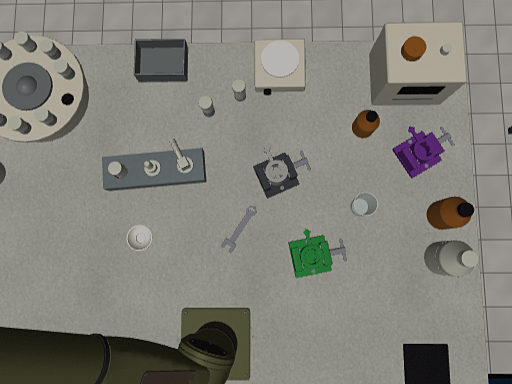

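The grey vise with the port is at scene (249,215) and top (277,172). The green one at scene (177,180) and the purple one at scene (104,315) are decoys. The rack is at scene (360,178), and the elbow is in its near end at scene (345,182), top (181,158). I'll enlarge both.

Run:
```python
from h import *
crop('scene0',300,130,420,220,6.6,'c1');crop('scene0',210,180,290,260,7,'c2')
crop('top0',95,125,215,200,6.6,'c3');crop('top0',240,135,320,205,8,'c4')
```

```text
(no output)
```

View pics/c1.png

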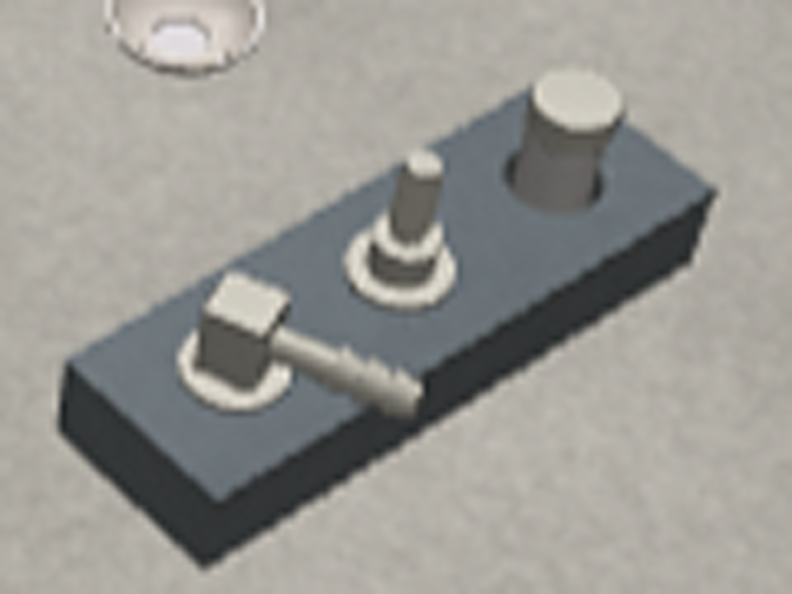

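View pics/c2.png

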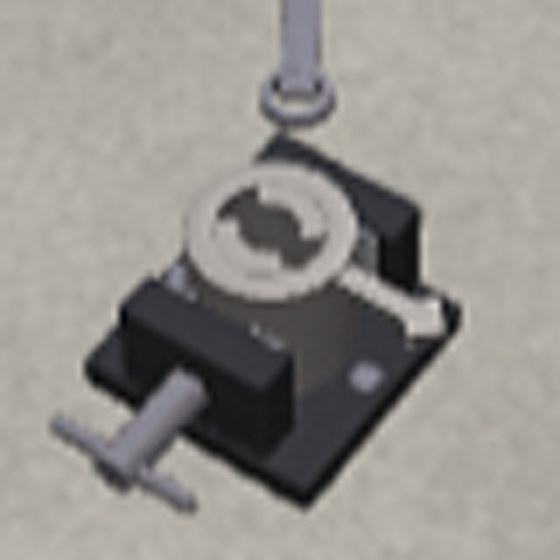

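View pics/c3.png

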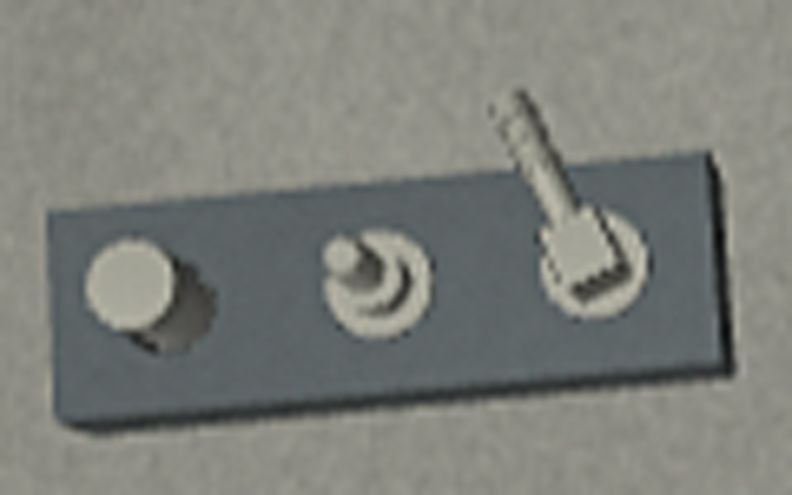

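View pics/c4.png

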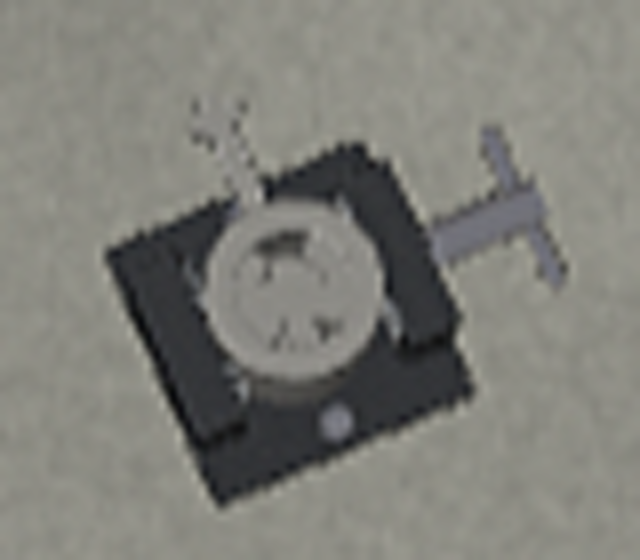

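Both crops agree on the elbow: the block with the angled barb is at the right end in the top view, (183,162). Next I'll triangulate.

Run:
```python
from h import *
s=load('scene0');t=load('top0')
S=lambda u,v:(300+(u+.5)/6.6-.5,130+(v+.5)/6.6-.5); T=lambda u,v:(95+(u+.5)/6.6-.5,125+(v+.5)/6.6-.5)
S2=lambda u,v:(210+(u+.5)/7-.5,180+(v+.5)/7-.5); T2=lambda u,v:(240+(u+.5)/8-.5,135+(v+.5)/8-.5)
for n,a,b in [('blocktop',S(247,303),T(584,243)),('flangetop',S(235,366),T(594,263)),('barbtip',S(412,392),T(506,102)),
 ('straighttop',S(424,160),T(343,252)),('vialtop',S(578,100),T(131,284)),
 ('rackA',S(716,192),T(48,212)),('rackB',S(217,500),T(710,152)),('rackC',S(66,362),T(722,374)),
 ('port',S2(270,231),T2(293,290)),('arrow',S2(447,328),T2(212,98))]:
    print(n,*[np.round(x,4) for x in tri(s,a,t,b)])
```

```text
blocktop [0.5345 0.0913 0.0957] 0.0026
flangetop [0.5336 0.0935 0.0525] 0.0005
barbtip [0.6028 0.1299 0.0814] 0.0005
straighttop [0.5255 0.1918 0.1216] 0.0006
vialtop [0.5167 0.2933 0.0984] 0.0012
rackA [0.5616 0.3518 0.0464] 0.0014
rackB [0.5871 0.042  0.0487] 0.0028
rackC [0.484  0.0368 0.0406] 0.0042
port [ 0.5063 -0.1843  0.0808] 0.0011
arrow [ 0.5803 -0.1531  0.081 ] 0.0051
```

```bash
cat > ov.py <<'E'
from h import *
def pose(p,yaw):
    M=R.from_euler('z',yaw,degrees=True).as_matrix(); return lambda q:(np.array(q,float)@M.T)+np.array(p)
def circ(rad,z,n=60):
    a=np.linspace(0,2*np.pi,n); return np.c_[rad*np.cos(a),rad*np.sin(a),0*a+z]
def box(x0,x1,y,z): return np.array([[x0,-y,z],[x1,-y,z],[x1,y,z],[x0,y,z],[x0,-y,z]])
def elbow(): # grip frame
    return [circ(.025,-.023),circ(.025,-.028),box(-.015,.015,.014,.018),box(-.015,.015,.014,-.023),np.array([[.015,.0,.0],[.082,0,0]]),
      np.array([[.082,.0085*np.cos(a),.0085*np.sin(a)] for a in np.linspace(0,6.283,20)])]
def port():
    L=[circ(.034,0),circ(.012,0)]
    for c in(-10,170):
        a=np.radians(np.linspace(c-30,c+30,20)); L.append(np.c_[np.r_[.012*np.cos(a[0]),.022*np.cos(a),.012*np.cos(a[-1])],np.r_[.012*np.sin(a[0]),.022*np.sin(a),.012*np.sin(a[-1])],np.zeros(22)])
    L.append(np.array([[.034,0,-.002],[.082,0,-.002]])); return L
def draw(fn,items,box_,k,out):
    s=load(fn);u0,v0,u1,v1=box_
    im=cv2.cvtColor(s['pixels'],cv2.COLOR_RGB2BGR)[v0:v1,u0:u1];im=cv2.resize(im,None,fx=k,fy=k,interpolation=cv2.INTER_CUBIC)
    for (L,P,c) in items:
        for l in L:
            uv=np.array([proj(s,x) for x in P(l)]);uv=((uv+.5-[u0,v0])*k-.5).round().astype(int)
            cv2.polylines(im,[uv.reshape(-1,1,2)],False,c,1)
    return im
E
cat > o1.py <<'E'
from ov import *
import sys
ex,ey,eyaw,px,py,pyaw=map(float,sys.argv[1:7])
E_=(elbow(),pose([ex,ey,.078],eyaw),(0,0,255));P_=(port(),pose([px,py,.085],pyaw),(0,0,255))
a=draw('scene0',[E_],(320,160,372,200),7,0);b=draw('top0',[E_],(163,132,215,172),7,0)
c=draw('scene0',[P_],(230,195,282,235),7,0);d=draw('top0',[P_],(255,143,307,183),7,0)
cv2.imwrite(f'pics/{sys.argv[7]}.png',np.vstack([np.hstack([a,b]),np.hstack([c,d])]))
E
python3 o1.py .534 .092 28.7 .506 -.184 22.7 o1
```

```text
(no output)
```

View pics/o1.png

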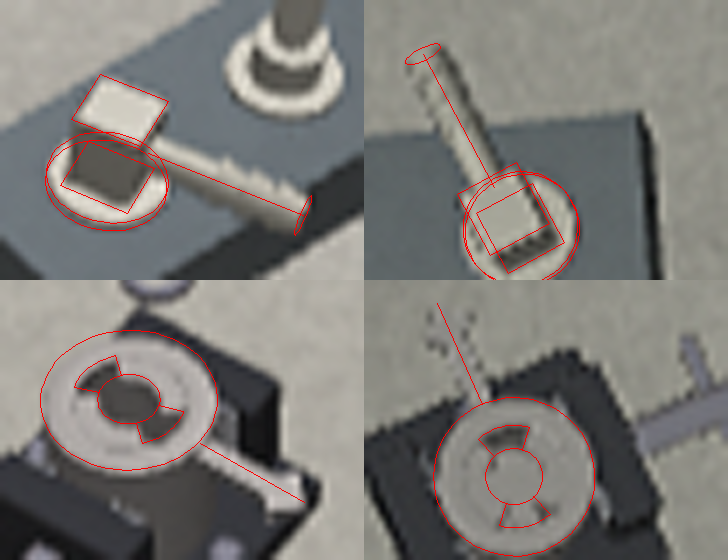

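```bash
sed -i 's/,7,0)/,14,0)/g' o1.py
python3 - <<'E'
s=open('o1.py').read()
s=s[:s.index('cv2.imwrite')]+"cv2.imwrite(f'pics/{sys.argv[7]}e.png',cv2.resize(np.vstack([a,b]),None,fx=.53,fy=.53) if 0 else np.hstack([a,b])[:,:,:][:, :].copy()) if 0 else None\nfor n,i in zip('abcd',(a,b,c,d)): cv2.imwrite(f'pics/{sys.argv[7]}{n}.png',i)\n"
open('o1.py','w').write(s)
E
python3 o1.py .534 .0915 25.5 .506 -.184 22 o2
```

```text
(no output)
```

View pics/o2a.png

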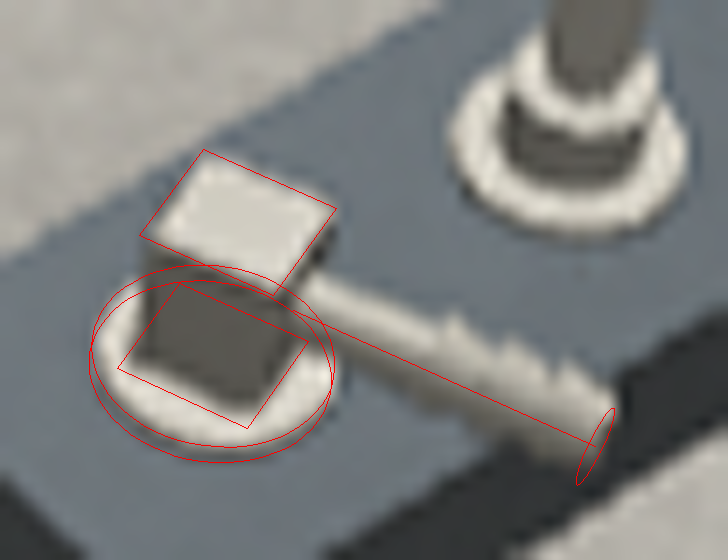

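View pics/o2b.png

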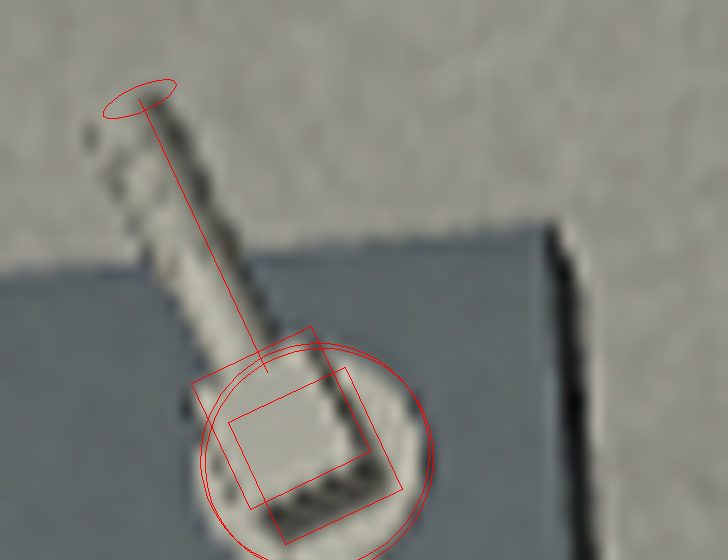

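View pics/o2c.png

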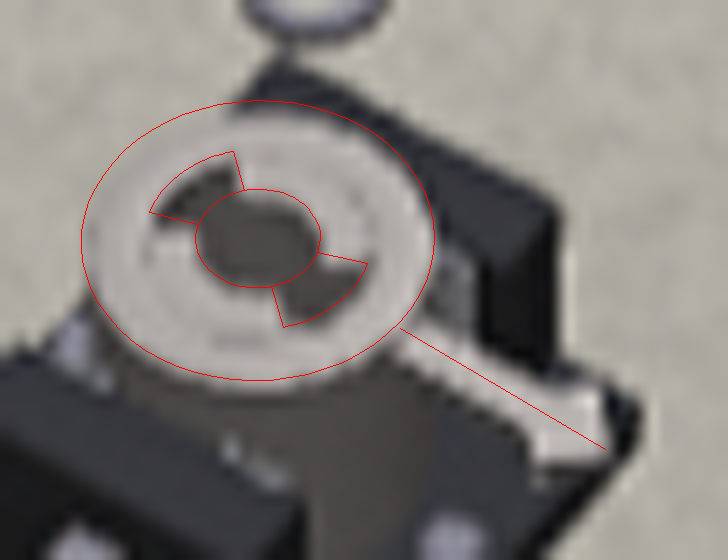

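View pics/o2d.png

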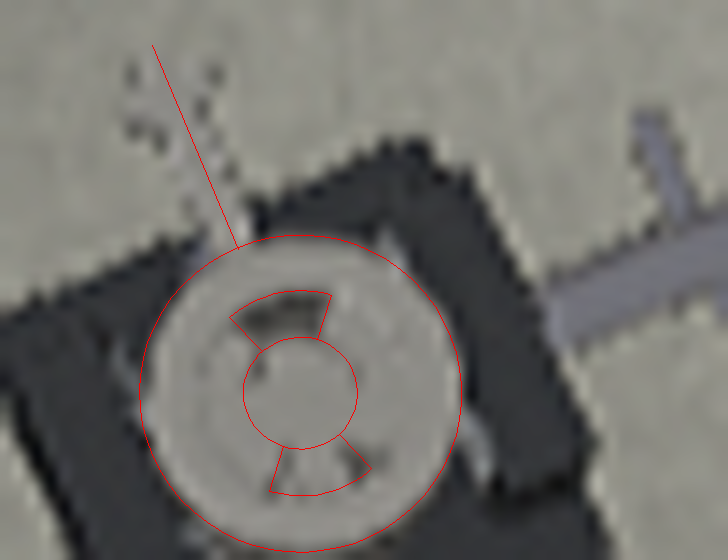

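```bash
cat > go.py <<'E'
from h import *
import sys
from plant import r
def st():
    s=r.get_state();M=R.from_quat(s['eef_rot']);m=M.as_matrix()
    print('t',round(float(s['clock']),2),'pos',np.round(s['tool_pos'],4),'yawx',round(np.degrees(np.arctan2(m[1,0],m[0,0])),1),'tilt',round(np.degrees(np.arccos(-m[2,2])),2),'F',np.round(s['contact_force'],1),'M',np.round(s['moment'],2),'open',round(s['opening']*8.81,2),'q7',round(s['q'][6],2))
    return s,M
s,M=st()
for a in sys.argv[1:]:
    x,y,z,yaw=map(float,a.split(','))
    T=R.from_euler('z',yaw,degrees=True)*R.from_euler('x',180,degrees=True)
    print('turn',np.round((M.inv()*T).as_rotvec(),3),'shift cm',np.round(M.inv().apply(np.array([x,y,z])-s['tool_pos'])*100,2))
E
python3 go.py .36 .344 .22 95 .533 .092 .2 27 2>/dev/null; python3 go.py .36,.344,.22,95 .533,.092,.20,27
```

```text
t 0.1 pos [0.1862 0.596  0.246 ] yawx 162.7 tilt 0.1 F [-0.5  0.2 -0.4] M [-0.01 -0.04 -0.04] open 8.82 q7 -0.22
t 0.1 pos [0.1862 0.596  0.246 ] yawx 162.7 tilt 0.1 F [-0.5  0.2 -0.4] M [-0.01 -0.04 -0.04] open 8.82 q7 -0.22
turn [-1.000e-03  1.000e-03  1.181e+00] shift cm [-24.1  -18.87   2.63]
turn [-1.000e-03  2.000e-03  2.368e+00] shift cm [-48.12 -37.77   4.67]
```

Things that could be mistaken for the elbow: the straight fitting at scene (363,160) and the vial at (386,150), neither of which has a side barb. The elbow is at (337,176), confirmed in the crop. For the port, green (177,180) and purple (104,315) are ruled out, so it is the grey one at (248,213).

{"op": "carry_out", "data": {"commands": [[[0,0,0.12,-2.4,-1.9,0.3,8.8],[0,0,0.24,-4.8,-3.8,0.5,8.8],[0,0,0.36,-7.2,-5.7,0.8,8.8],[0,0,0.48,-9.6,-7.5,1.0,8.8],[0,0,0.6,-12,-9.4,1.3,8.8],[0,0,0.72,-14.5,-11.3,1.5,8.8],[0,0,0.84,-16.9,-13.2,1.8,8.8],[0,0,0.96,-19.3,-15.1,2.1,8.8],[0,0,1.08,-21.7,-17,2.4,8.8],[0,0,1.18,-24.1,-18.9,2.6,8.8]]]}}

```text
clock: 0.93
tool_pos: [0.3604, 0.3429, 0.2203]
eef_rot: [0.677, 0.736, -0.0, 0.0]
contact_force: [0.7, 0.7, -0.2]
opening: 1.001
```

```bash
python3 go.py .533,.092,.18,27
```

```text
t 0.93 pos [0.3604 0.3429 0.2203] yawx 94.7 tilt 0.04 F [ 0.7  0.7 -0.2] M [-0.12  0.05  0.05] open 8.82 q7 -0.67
turn [-0.000e+00  1.000e-03  1.182e+00] shift cm [-26.42  15.14   4.04]
```

{"op": "carry_out", "data": {"commands": [[[0,0,0.12,-2.6,1.5,0.4,8.0],[0,0,0.24,-5.3,3.0,0.8,7.0],[0,0,0.36,-7.9,4.5,1.2,6.0],[0,0,0.48,-10.6,6.0,1.6,6.0],[0,0,0.6,-13.2,7.6,2.0,6.0],[0,0,0.72,-15.9,9.1,2.4,6.0],[0,0,0.84,-18.5,10.6,2.8,6.0],[0,0,0.96,-21.1,12.1,3.2,6.0],[0,0,1.08,-23.8,13.6,3.6,6.0],[0,0,1.18,-26.4,15.1,4.0,6.0]]]}}

```text
clock: 1.77
tool_pos: [0.5341, 0.0933, 0.1803]
eef_rot: [0.972, 0.234, -0.0, -0.0]
contact_force: [0.2, 0.1, 0.0]
opening: 0.682
```

```bash
python3 - <<'E'
from h import *
from plant import r
snap(r,'scene','scene1');snap(r,'top','top1')
crop('scene1',290,90,420,190,6,'d1')
E
python3 go.py .533,.092,.10,27 .533,.092,.073,27
```

```text
t 1.87 pos [0.5362 0.0888 0.1804] yawx 26.9 tilt 0.29 F [-0.6 -0.4  1. ] M [-0.09  0.17  0.01] open 6.0 q7 -0.95
turn [ 0.005 -0.    -0.002] shift cm [-0.14 -0.47  8.04]
turn [ 0.005 -0.    -0.002] shift cm [-0.14 -0.48 10.74]
```

View pics/d1.png

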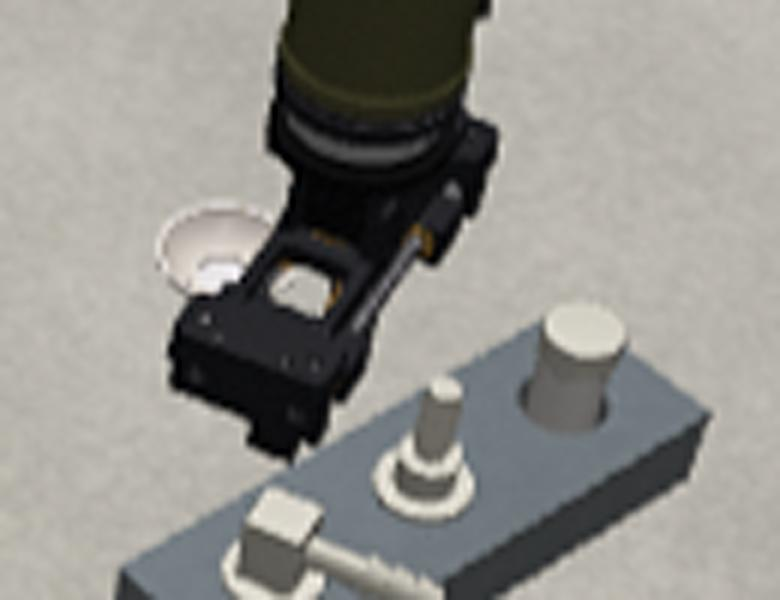

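View pics/top1.png

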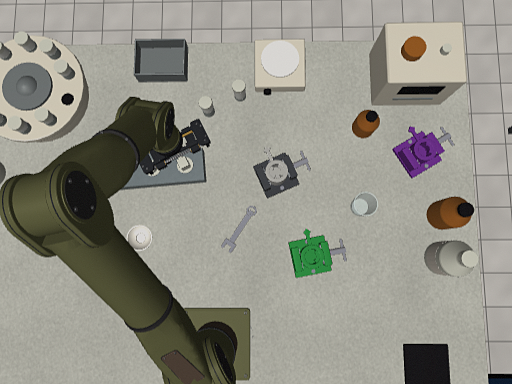

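The gripper hangs over the elbow at top (180,155), and the arm is still settling. I'll descend partway and check again.

{"op": "carry_out", "data": {"commands": [[[0,0,0,0,0,1.5,6.0],[0,0,0,0,0,3.0,6.0],[0,0,0,0,0,4.5,6.0],[0,0,0,0,0,6,6.0],[0,0,0,0,0,7,6.0],[0,0,0,0,0,7,6.0],[0,0,0,0,0,7,6.0],[0,0,0,0,0,7,6.0]]]}}

```text
clock: 2.53
tool_pos: [0.5339, 0.0949, 0.1113]
eef_rot: [0.971, 0.237, 0.0, -0.0]
contact_force: [-0.2, -0.4, 0.2]
opening: 0.681
```

```bash
python3 - <<'E'
from h import *
from plant import r
snap(r,'scene','scene2');snap(r,'top','top2')
crop('scene2',300,110,400,210,6,'d1')
crop('top2',135,105,235,205,6,'d2')
E
python3 go.py .533,.092,.073,27
```

```text
t 2.63 pos [0.5342 0.0948 0.1116] yawx 27.4 tilt 0.1 F [-0.   0.   0.4] M [-0.05  0.18 -0.  ] open 5.95 q7 -0.9
turn [ 0.    -0.002  0.008] shift cm [-0.24  0.19  3.86]
```

View pics/d1.png

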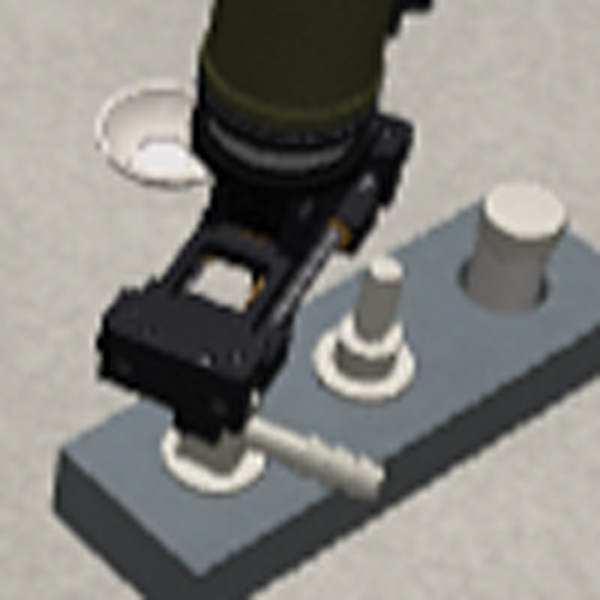

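View pics/d2.png

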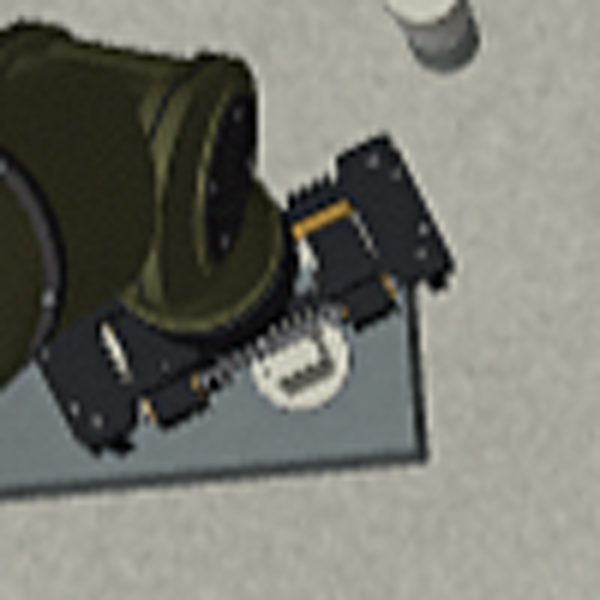

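The jaws straddle the block, seen at d2 (305,355), and the gripper is clear of the straight stem. I'll descend and grip.

{"op": "carry_out", "data": {"commands": [[[0,0,0,-0.2,0.2,1.0,6.0],[0,0,0,-0.2,0.2,2.0,6.0],[0,0,0,-0.2,0.2,3.0,6.0],[0,0,0,-0.2,0.2,3.8,6.0],[0,0,0,-0.2,0.2,3.8,6.0],[0,0,0,-0.2,0.2,3.8,4.0],[0,0,0,-0.2,0.2,3.8,3.0],[0,0,0,-0.2,0.2,3.8,2.0],[0,0,0,-0.2,0.2,3.8,2.0],[0,0,0,-0.2,0.2,3.8,2.0]]], "force": 50}}

```text
clock: 3.47
tool_pos: [0.533, 0.0921, 0.073]
eef_rot: [0.971, 0.237, 0.0, -0.0]
contact_force: [-1.0, 0.8, 1.3]
opening: 0.325
```

```bash
python3 go.py .533,.092,.073,27
```

```text
t 3.47 pos [0.533  0.0921 0.073 ] yawx 27.4 tilt 0.03 F [-1.   0.8  1.3] M [ 0.17  0.22 -0.  ] open 2.86 q7 -0.88
turn [ 0.    -0.001  0.008] shift cm [-0.    0.01  0.  ]
```

{"op": "carry_out", "data": {"commands": [[[0,0,0,0,0,-1.0,2.0],[0,0,0,0,0,-2.5,2.0],[0,0,0,0,0,-4.5,2.0],[0,0,0,0,0,-6.5,2.0],[0,0,0,0,0,-8.5,2.0],[0,0,0,0,0,-10.0,2.0],[0,0,0,0,0,-11.0,2.0],[0,0,0,0,0,-11.0,2.0],[0,0,0,0,0,-11.0,2.0]]]}}

```text
clock: 4.22
tool_pos: [0.5328, 0.0921, 0.183]
eef_rot: [0.971, 0.237, 0.0, -0.0]
contact_force: [-0.3, 0.9, -0.9]
opening: 0.313
```

```bash
python3 - <<'E'
from h import *
from plant import r
snap(r,'scene','scene3');snap(r,'top','top3')
E
python3 go.py .52,-.05,.183,65 .506,-.184,.17,102
```

```text
t 4.32 pos [0.5321 0.092  0.1819] yawx 27.4 tilt 0.1 F [-0.4  0.5 -1.7] M [-0.08  0.11  0.06] open 2.76 q7 -0.95
turn [-0.001  0.001 -0.656] shift cm [-7.61 12.05 -0.1 ]
turn [-2.000e-03  1.000e-03 -1.301e+00] shift cm [-15.03  23.29   1.2 ]
```

View pics/scene3.png

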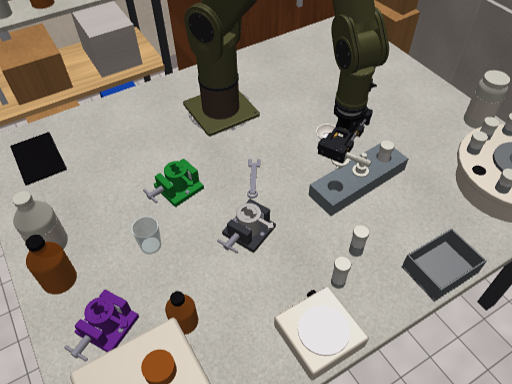

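The elbow is lifted and the well at scene (335,186) is empty. Next, move over the port while turning anticlockwise.

{"op": "carry_out", "data": {"commands": [[[0,0,-0.05,-0.6,0.9,0,2.0],[0,0,-0.15,-1.7,2.7,0,2.0],[0,0,-0.26,-3.0,4.6,0,2.0],[0,0,-0.37,-4.3,6.6,0,2.0],[0,0,-0.48,-5.5,8.6,0,2.0],[0,0,-0.59,-6.8,10.6,0,2.0],[0,0,-0.7,-8.1,12.5,0,2.0],[0,0,-0.81,-9.4,14.5,0,2.0],[0,0,-0.92,-10.6,16.5,0,2.0],[0,0,-1.03,-11.9,18.4,0,2.0]]]}}

```text
clock: 5.15
tool_pos: [0.5113, -0.1274, 0.1816]
eef_rot: [0.727, 0.687, -0.0, -0.001]
contact_force: [0.2, 0.3, -1.0]
opening: 0.314
```

```bash
python3 go.py  .506,-.184,.17,102
```

```text
t 5.15 pos [ 0.5113 -0.1274  0.1816] yawx 86.7 tilt 0.11 F [ 0.2  0.3 -1. ] M [-0.09  0.1   0.06] open 2.76 q7 0.1
turn [-0.002 -0.001 -0.266] shift cm [-5.69 -0.2   1.16]
```

{"op": "carry_out", "data": {"commands": [[[0,0,-0.1,-1.8,0,0.3,2.0],[0,0,-0.2,-3.6,-0.1,0.7,2.0],[0,0,-0.25,-4.9,-0.2,1.0,2.0],[0,0,-0.27,-5.6,-0.2,1.2,2.0],[0,0,-0.27,-5.7,-0.2,1.2,2.0],[0,0,-0.27,-5.7,-0.2,1.2,2.0],[0,0,-0.27,-5.7,-0.2,1.2,2.0],[0,0,-0.27,-5.7,-0.2,1.2,2.0]]]}}

```text
clock: 5.82
tool_pos: [0.5068, -0.1815, 0.1707]
eef_rot: [0.629, 0.777, 0.0, -0.0]
contact_force: [0.2, 0.4, -1.9]
opening: 0.313
```

```bash
python3 go.py  .506,-.184,.15,102
python3 - <<'E'
from ov import *
from plant import r
snap(r,'scene','scene4');snap(r,'top','top4')
s=r.get_state();m=R.from_quat(s['eef_rot']).as_matrix();p=s['tool_pos'];yaw=np.degrees(np.arctan2(m[1,0],m[0,0]))
E_=(elbow(),pose([p[0],p[1],p[2]+.005],yaw),(0,0,255));P_=(port(),pose([.506,-.184,.085],22),(0,255,0))
cv2.imwrite('pics/e1.png',draw('scene4',[E_,P_],(220,150,300,235),7,0));cv2.imwrite('pics/e2.png',draw('top4',[E_,P_],(235,120,315,205),7,0))
E
```

```text
t 5.82 pos [ 0.5068 -0.1815  0.1707] yawx 102.0 tilt 0.05 F [ 0.2  0.4 -1.9] M [-0.07  0.08  0.01] open 2.75 q7 0.36
turn [ 0.    -0.001  0.   ] shift cm [-0.23 -0.13  2.07]
```

View pics/e1.png

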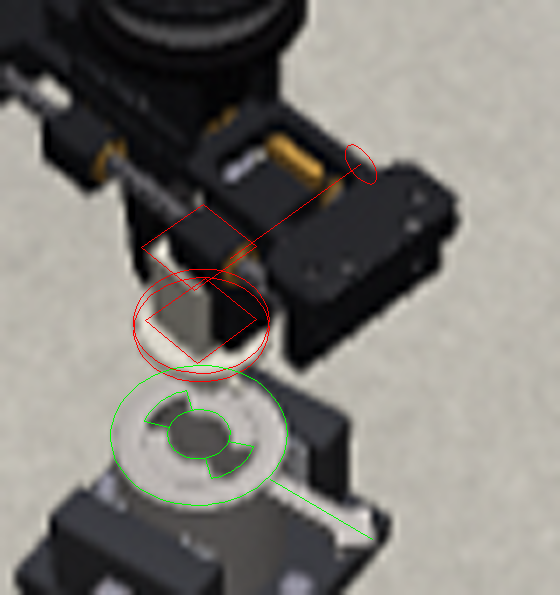

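View pics/e2.png

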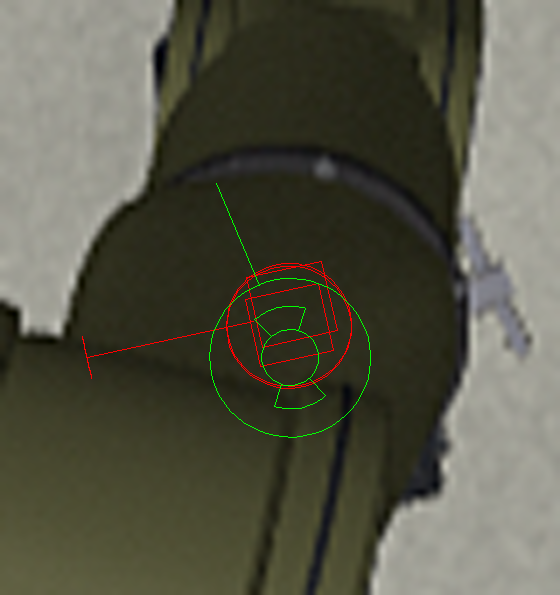

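Run:
```python
from ov import *
p=[.5068,-.1815,.1757]
E_=(elbow()[:2],pose(p,102),(0,0,255));P_=(port(),pose([.506,-.184,.085],22),(0,255,0))
a=draw('scene4',[],(230,175,270,225),13,0);b=draw('scene4',[E_,P_],(230,175,270,225),13,0)
cv2.imwrite('pics/e3.png',np.hstack([a,b])[:, :]);print(a.shape)
im=cv2.resize(np.hstack([a,b]),None,fx=.76,fy=.76);cv2.imwrite('pics/e3.png',im)
```

```text
(650, 520, 3)
```

View pics/e3.png

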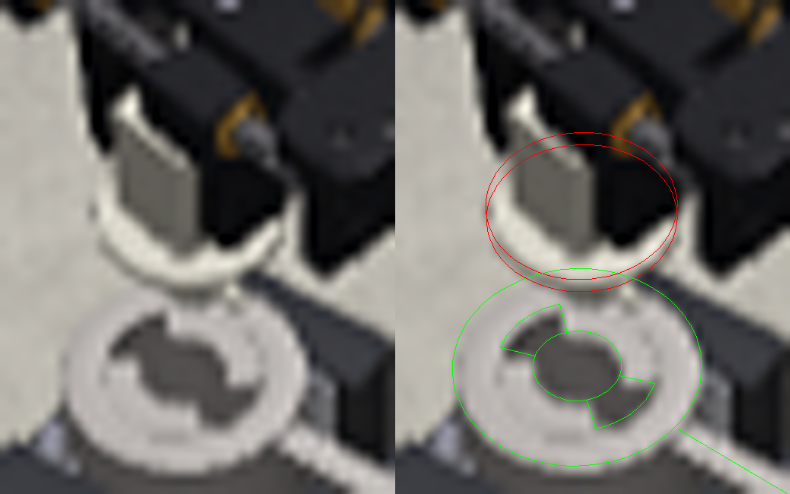

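The red model fits the port well. The elbow sits about 2 mm further along its barb in the grip than the model, so I'll correct for that and lower in stages, watching the force.

```bash
python3 go.py .5064,-.186,.14,102 .5064,-.186,.108,102
```

```text
t 5.92 pos [ 0.5068 -0.1818  0.1708] yawx 102.0 tilt 0.03 F [ 0.3 -0.  -1.4] M [-0.09  0.09 -0.01] open 2.74 q7 0.36
turn [ 0. -0. -0.] shift cm [-0.4  -0.13  3.08]
turn [ 0. -0. -0.] shift cm [-0.4  -0.13  6.28]
```

{"op": "carry_out", "data": {"commands": [[[0,0,0,-0.2,-0.1,0.8,2.0],[0,0,0,-0.4,-0.1,1.6,2.0],[0,0,0,-0.4,-0.1,2.4,2.0],[0,0,0,-0.4,-0.1,2.9,2.0],[0,0,0,-0.4,-0.1,2.9,2.0],[0,0,0,-0.4,-0.1,2.9,2.0],[0,0,0,-0.4,-0.1,2.9,2.0]]]}}

```text
clock: 6.5
tool_pos: [0.5064, -0.187, 0.1417]
eef_rot: [0.63, 0.777, 0.0, -0.0]
contact_force: [0.6, 0.3, -1.6]
opening: 0.318
```

```bash
python3 go.py .5064,-.186,.108,102
python3 - <<'E'
from ov import *
from plant import r
snap(r,'scene','scene5')
s=r.get_state();m=R.from_quat(s['eef_rot']).as_matrix();p=s['tool_pos']+m[:,0]*.002
E_=(elbow()[:2],pose([p[0],p[1],p[2]+.005],102),(0,0,255));P_=(port(),pose([.506,-.184,.085],22),(0,255,0))
a=draw('scene5',[],(230,180,270,225),10,0);b=draw('scene5',[E_,P_],(230,180,270,225),10,0)
cv2.imwrite('pics/e5.png',np.hstack([a,b]))
E
```

```text
t 6.5 pos [ 0.5064 -0.187   0.1417] yawx 101.9 tilt 0.01 F [ 0.6  0.3 -1.6] M [-0.07  0.05  0.05] open 2.8 q7 0.36
turn [ 0.    -0.    -0.001] shift cm [0.1  0.02 3.37]
```

View pics/e5.png

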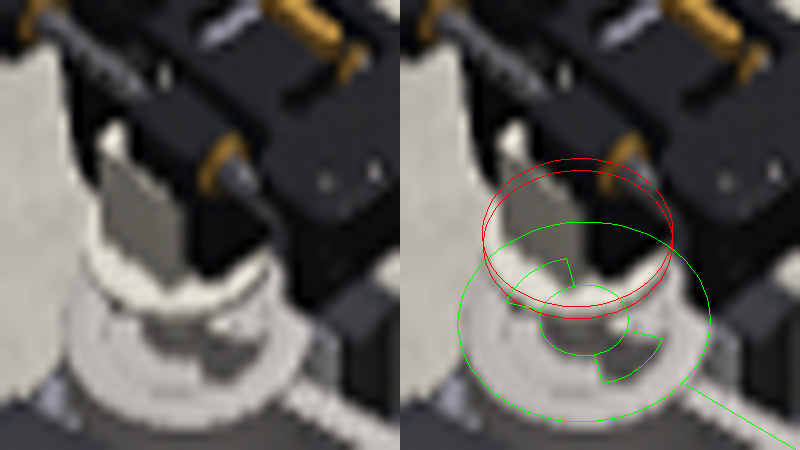

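```bash
cat > fit.py <<'E'
from ov import *
def arcfit(fn,rad,zb,p0,azs,ztop=None,rng=2.5,inner_bright=True):
    # circle arc (world azimuth deg list) -> find pixel shift maximizing inside-minus-outside brightness
    s=load(fn);g=cv2.cvtColor(s['pixels'],cv2.COLOR_RGB2GRAY).astype(np.float32)
    a=np.radians(azs)
    def ring(r_): return np.array([proj(s,[p0[0]+r_*np.cos(t),p0[1]+r_*np.sin(t),zb]) for t in a])
    c=ring(rad);n=ring(rad*1.02)-c;n/=np.linalg.norm(n,axis=1)[:,None]
    # per-sample edge offset along the normal
    offs=np.arange(-rng,rng+.01,.05);res=[]
    for ci,ni in zip(c,n):
        q=ci+offs[:,None]*ni
        v=cv2.remap(g,q[:,0].astype(np.float32)[None],q[:,1].astype(np.float32)[None],cv2.INTER_CUBIC)[0]
        v=cv2.GaussianBlur(v[None],(0,0),6)[0]
        d=np.gradient(v);k=np.argmin(d[5:-5])+5 if inner_bright else np.argmax(np.abs(d[5:-5]))+5
        res.append((offs[k],-d[k]))
    o=np.array(res)
    w=o[:,1].clip(0);A=n
    sh=np.zeros(2)
    for _ in range(10):
        e=o[:,0]-A@sh;ww=w*np.exp(-(e/.4)**2) if _ else w
        sh=np.linalg.lstsq(A*np.sqrt(ww)[:,None],o[:,0]*np.sqrt(ww),rcond=None)[0]
    # px->world horizontal
    P=np.array(list(p0)+[zb]);J=np.stack([proj(s,P+[1e-3,0,0])-proj(s,P),proj(s,P+[0,1e-3,0])-proj(s,P)],1)
    return sh,np.linalg.solve(J,sh),np.round(o[:,0],2)
E
python3 - <<'E'
from fit import *
cam=np.array(load('scene0')['xyz'])
# scene: visible lower arc azimuth about direction to camera (~-30deg)
A=np.arange(-110,60,8)
print('port scene0 ',*arcfit('scene0',.034,.085,(.506,-.184),np.r_[-120:-70:8,-50:40:8]))
print('port full top ',*arcfit('top0',.034,.085,(.506,-.184),np.arange(0,360,12)))
print('flange rack scene bottom edge',*arcfit('scene0',.025,.0525,(.534,.092),A))
print('flange rack top',*arcfit('top0',.025,.054,(.534,.092),np.arange(-180,20,10)))
print('flange held5',*arcfit('scene5',.025,.1417+.005-.0255,(.5064,-.187),A))
print('flange held4',*arcfit('scene4',.025,.1707+.005-.0255,(.5068,-.1815),A))
E
```

```text
port scene0  [0.05863001 0.56077327] [ 1.72311745 -0.84107663] [-1.4  -1.3  -0.85 -0.25 -0.1   0.15  0.45  0.35  0.75  0.7   0.75  0.45
  0.65  0.35  0.5   0.2   0.15  0.2   0.05]
port full top  [0.22568567 0.07888281] [-0.24239286 -0.66346119] [-0.3  -0.2   2.15  1.15 -0.4  -0.5  -0.45 -1.    0.3  -0.45 -0.3  -0.2
 -0.1  -0.   -0.25  0.15 -0.05  0.05  0.1   0.1   0.05 -0.35  0.1   0.1
 -0.05  0.15 -0.1   0.9   0.05 -0.2 ]
flange rack scene bottom edge [ 0.20895501 -0.82549947] [-2.21204773  2.4577627 ] [-0.95 -0.85 -1.   -0.95 -1.   -0.8  -0.85 -0.75 -0.55 -0.6  -0.6  -0.55
 -0.65 -0.55 -0.6  -0.5  -0.45 -0.25 -0.1   0.05  0.05  0.1 ]
flange rack top [-0.61683322  0.39946555] [-1.22316241  1.86434865] [ 0.05  0.3   0.3   0.15 -0.05 -0.2  -0.45 -0.45 -0.55 -0.65 -0.55 -0.8
 -0.75 -0.65 -0.7  -0.7  -0.75 -0.05 -1.6   0.2 ]
flange held5 [ 0.22429587 -0.43026595] [-0.93719351  1.24092108] [-1.15 -1.   -1.05 -0.9  -0.85 -0.65 -0.45 -0.45 -0.5  -0.3  -0.3  -0.15
 -0.1  -0.35 -0.35 -0.05 -0.2  -0.15 -0.    1.9   0.75  1.95]
flange held4 [ 0.83309186 -0.42778296] [-0.10156368  2.56691613] [-0.95 -1.35 -1.05 -1.1  -1.05 -0.95 -0.8  -0.75 -0.75 -0.25 -0.2  -0.05
 -0.2  -0.7   0.2   0.05 -0.05 -0.2  -0.15  2.    1.85  1.85]
```

Run:
```python
from fit import *
A=np.arange(-100,40,8)
f=lambda *a:[np.round(x,2) for x in arcfit(*a)[:2]]
print('rack scene top edge',f('scene0',.025,.055,(.534,.092),A))
print('rack top, top edge',f('top0',.025,.055,(.534,.092),np.arange(-150,0,10)))
print('held5',f('scene5',.025,.1417+.005-.023,(.5064,-.187),A[:-4]))
print('held4',f('scene4',.025,.1707+.005-.023,(.5068,-.1815),A[:-4]))
a=draw('scene0',[],(326,165,350,198),16,0)
s=load('scene0');cv2.imwrite('pics/f1.png',a)
```

```text
rack scene top edge [array([ 0.23, -0.2 ]), array([-0.27,  1.05])]
rack top, top edge [array([-0.58,  0.49]), array([-1.5 ,  1.73])]
held5 [array([0.49, 0.23]), array([1.33, 0.7 ])]
held4 [array([0.83, 0.2 ]), array([1.71, 1.46])]
```

View pics/f1.png

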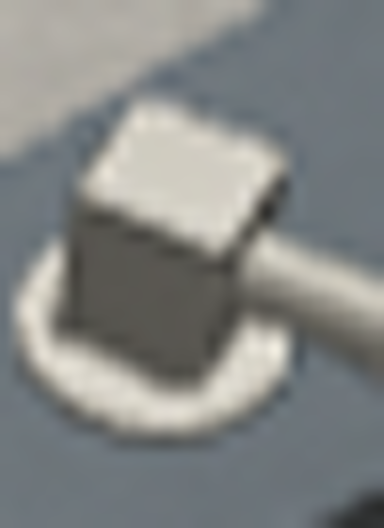

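The arc fits, both scene-relative and from the mean of the two cameras, say the elbow must move about 1.6 mm along +x of the tool. I'll apply that and lower.

{"op": "carry_out", "data": {"commands": [[[0,0,0,0.15,0,0,2.0],[0,0,0,0.15,0,0.5,2.0],[0,0,0,0.15,0,0.8,2.0],[0,0,0,0.15,0,1.2,2.0],[0,0,0,0.15,0,1.5,2.0],[0,0,0,0.15,0,1.5,2.0],[0,0,0,0.15,0,1.5,2.0]]]}}

```text
clock: 7.13
tool_pos: [0.5058, -0.1856, 0.1264]
eef_rot: [0.63, 0.777, -0.0, -0.0]
contact_force: [-0.1, 0.1, -0.7]
opening: 0.318
```

```bash
python3 go.py .5066,-.1853,.108,102
```

```text
t 7.13 pos [ 0.5058 -0.1856  0.1264] yawx 101.9 tilt 0.04 F [-0.1  0.1 -0.7] M [-0.05  0.04  0.  ] open 2.8 q7 0.36
turn [-0.001 -0.    -0.001] shift cm [0.01 0.08 1.84]
```

{"op": "carry_out", "data": {"commands": [[[0,0,0,0,0,0.4,2.0],[0,0,0,0,0,0.8,2.0],[0,0,0,0,0,1.2,2.0],[0,0,0,0,0,1.5,2.0],[0,0,0,0,0,1.5,2.0],[0,0,0,0,0,1.5,2.0]]]}}

```text
clock: 7.63
tool_pos: [0.5058, -0.1856, 0.1114]
eef_rot: [0.63, 0.777, -0.0, -0.0]
contact_force: [0.1, 1.0, -0.9]
opening: 0.312
```

```bash
python3 go.py .5066,-.1853,.108,102
```

```text
t 7.63 pos [ 0.5058 -0.1856  0.1114] yawx 101.9 tilt 0.03 F [ 0.1  1.  -0.9] M [-0.07  0.06 -0.05] open 2.75 q7 0.35
turn [-0.    -0.    -0.001] shift cm [0.01 0.08 0.34]
```

{"op": "carry_out", "data": {"commands": [[[0,0,0,0,0,0.1,2.0],[0,0,0,0,0,0.2,2.0],[0,0,0,0,0,0.3,2.0],[0,0,0,0,0,0.4,2.0],[0,0,0,0,0,0.4,2.0],[0,0,0,0,0,0.4,2.0],[0,0,0,0,0,0.4,2.0]]]}}

```text
clock: 8.22
tool_pos: [0.506, -0.1856, 0.1081]
eef_rot: [0.63, 0.777, 0.0, 0.0]
contact_force: [-1.1, -0.1, 6.5]
opening: 0.314
```

```bash
python3 go.py .5066,-.1853,.108,102
```

```text
t 8.22 pos [ 0.506  -0.1856  0.1081] yawx 101.9 tilt 0.02 F [-1.1 -0.1  6.5] M [-0.06  0.32 -0.02] open 2.77 q7 0.35
turn [ 0.     0.    -0.001] shift cm [0.02 0.06 0.01]
```

The flange is down: TCP z 0.108 as predicted, with 6.5 N upward. Now turn clockwise while feeling the moment.

{"op": "carry_out", "data": {"commands": [[[0,0,0.08,0,0,0,2.0],[0,0,0.18,0,0,0,2.0],[0,0,0.28,0,-0.01,0,2.0],[0,0,0.38,0.01,-0.02,0,2.0],[0,0,0.48,0.02,-0.03,0,2.0],[0,0,0.58,0.03,-0.03,0,2.0],[0,0,0.68,0.04,-0.04,0,2.0],[0,0,0.78,0.04,-0.05,0,2.0],[0,0,0.78,0.04,-0.05,0,2.0],[0,0,0.78,0.04,-0.05,0,2.0]]], "force": 60}}

```text
clock: 9.05
tool_pos: [0.5059, -0.1858, 0.1081]
eef_rot: [0.878, 0.479, 0.0, 0.001]
contact_force: [-1.0, 0.5, 5.0]
opening: 0.312
```

```bash
python3 go.py .5056,-.185,.1075,35;  python3 - <<'E'
from ov import *
from plant import r
snap(r,'scene','scene6')
s=r.get_state();m=R.from_quat(s['eef_rot']).as_matrix();p=s['tool_pos'];yaw=np.degrees(np.arctan2(m[1,0],m[0,0]))
E_=(elbow(),pose([.5065,-.1845,.113],yaw),(0,0,255));P_=(port(),pose([.506,-.184,.085],22),(0,255,0))
B=(225,170,290,240)
cv2.imwrite('pics/g1.png',np.hstack([draw('scene6',[],B,6,0),draw('scene6',[E_,P_],B,6,0)]))
E
```

```text
t 9.05 pos [ 0.5059 -0.1858  0.1081] yawx 57.3 tilt 0.09 F [-1.   0.5  5. ] M [-0.12  0.25 -0.05] open 2.75 q7 -0.12
turn [ 0.002 -0.     0.389] shift cm [ 0.05 -0.07  0.06]
```

View pics/g1.png

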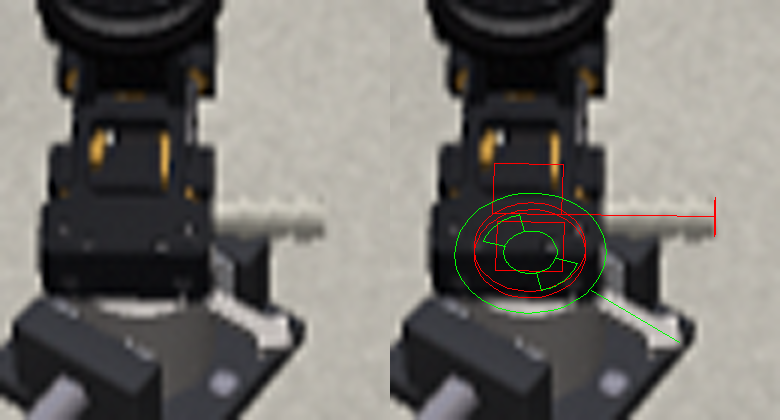

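Run:
```python
from ov import *
B=(255,210,280,232)
P=[(port(),pose([.5067,-.1847,.085],y),c) for y,c in((22,(0,255,0)),(25,(255,0,0)),(19,(0,0,255)))]
cv2.imwrite('pics/g2.png',np.hstack([draw('scene6',[],B,15,0),draw('scene6',P,B,15,0)]))
s=load('top0')
B=(262,143,292,173)
cv2.imwrite('pics/g3.png',np.hstack([draw('top0',[],B,13,0),draw('top0',P,B,13,0)]))
```

```text
(no output)
```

View pics/g2.png

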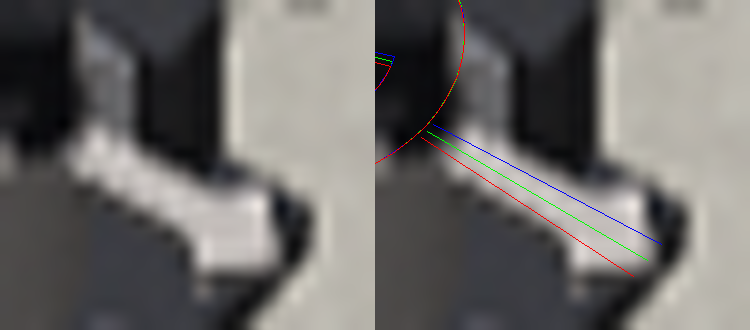

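View pics/g3.png

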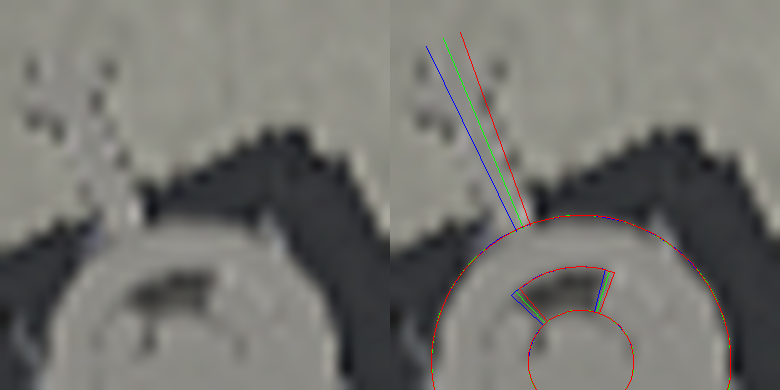

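Index yaw of 22° matches both views. Next step is to tool yaw 33°.

{"op": "carry_out", "data": {"commands": [[[0,0,0.08,0,0,0,2.0],[0,0,0.16,0.01,-0.01,0,2.0],[0,0,0.24,0.02,-0.02,0,2.0],[0,0,0.32,0.02,-0.03,0,2.0],[0,0,0.38,0.03,-0.04,0,2.0],[0,0,0.42,0.03,-0.04,0,2.0],[0,0,0.42,0.03,-0.04,0,2.0],[0,0,0.42,0.03,-0.04,0,2.0]]]}}

```text
clock: 9.77
tool_pos: [0.5061, -0.1851, 0.1081]
eef_rot: [0.958, 0.286, 0.001, 0.001]
contact_force: [-0.6, -0.5, 4.9]
opening: 0.314
```

```bash
python3 go.py .5052,-.1853,.1075,24
```

```text
t 9.77 pos [ 0.5061 -0.1851  0.1081] yawx 33.2 tilt 0.11 F [-0.6 -0.5  4.9] M [-0.06  0.13 -0.01] open 2.77 q7 -0.37
turn [ 0.002 -0.001  0.161] shift cm [-0.08 -0.04  0.06]
```

{"op": "carry_out", "data": {"commands": [[[0,0,0.05,0,0,0,2.0],[0,0,0.09,0,0,0,2.0],[0,0,0.09,0,0,0,2.0],[0,0,0.09,0,0,0,2.0]]]}}

```text
clock: 10.1
tool_pos: [0.5061, -0.185, 0.1081]
eef_rot: [0.97, 0.243, 0.001, 0.0]
contact_force: [0.3, 0.1, 4.8]
opening: 0.31
```

```bash
python3 go.py .5052,-.1853,.1075,24;python3 - <<'E'
from ov import *
from plant import r
snap(r,'scene','scene7');snap(r,'top','top7')
s=r.get_state();m=R.from_quat(s['eef_rot']).as_matrix();yaw=np.degrees(np.arctan2(m[1,0],m[0,0]))
E_=(elbow(),pose([.5067,-.1847,.113],yaw),(0,0,255));P_=(port(),pose([.5067,-.1847,.085],22),(0,255,0))
B=(240,180,290,235)
cv2.imwrite('pics/g4.png',np.hstack([draw('scene7',[],B,8,0),draw('scene7',[E_,P_],B,8,0)]))
B=(240,130,300,190)
cv2.imwrite('pics/g5.png',np.hstack([draw('top7',[],B,6,0),draw('top7',[E_,P_],B,6,0)]))
E
```

```text
t 10.1 pos [ 0.5061 -0.185   0.1081] yawx 28.1 tilt 0.1 F [0.3 0.1 4.8] M [-0.08  0.17  0.18] open 2.73 q7 -0.42
turn [ 0.001 -0.001  0.072] shift cm [-0.09 -0.01  0.06]
```

View pics/g4.png

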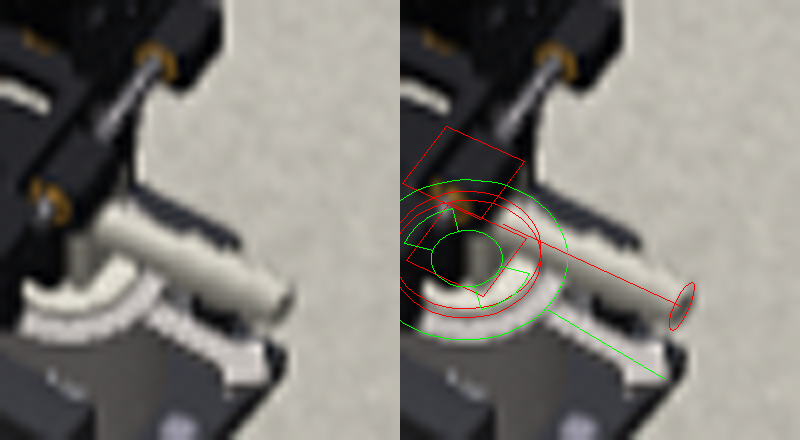

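View pics/g5.png

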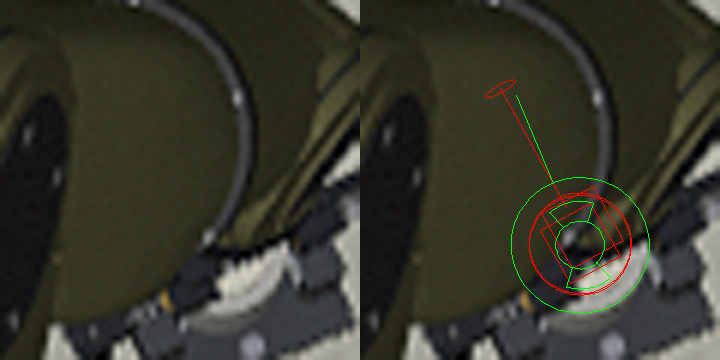

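The moment has risen to 0.18 N·m at 6° short, as expected, and the image agrees with the model. One final 5° turn.

{"op": "carry_out", "data": {"commands": [[[0,0,0.04,0,0,0,2.0],[0,0,0.08,0,0,0,2.0],[0,0,0.09,0,0,0,2.0],[0,0,0.09,0,0,0,2.0],[0,0,0.09,0,0,0,2.0]]]}}

```text
clock: 10.62
tool_pos: [0.5061, -0.1849, 0.1081]
eef_rot: [0.98, 0.199, 0.001, 0.0]
contact_force: [0.2, 0.6, 5.7]
opening: 0.311
```

```bash
python3 go.py .5052,-.1853,.1075,22.5;python3 - <<'E'
from ov import *
from plant import r
snap(r,'scene','scene8')
s=r.get_state();m=R.from_quat(s['eef_rot']).as_matrix();yaw=np.degrees(np.arctan2(m[1,0],m[0,0]))
E_=(elbow(),pose([.5067,-.1847,.113],yaw),(0,0,255));P_=(port(),pose([.5067,-.1847,.085],22),(0,255,0))
B=(240,180,290,235)
cv2.imwrite('pics/g6.png',np.hstack([draw('scene8',[],B,8,0),draw('scene8',[E_,P_],B,8,0)]))
E
```

```text
t 10.62 pos [ 0.5061 -0.1849  0.1081] yawx 23.0 tilt 0.09 F [0.2 0.6 5.7] M [0.01 0.16 0.51] open 2.74 q7 -0.48
turn [ 0.001 -0.001  0.008] shift cm [-0.09  0.    0.06]
```

View pics/g6.png

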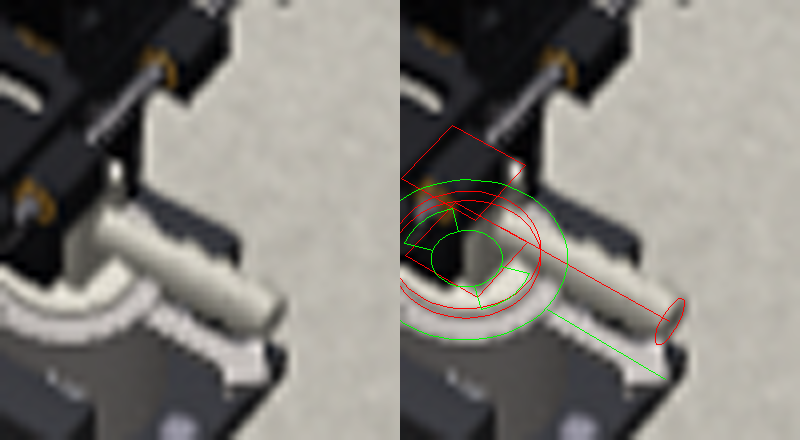

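The barb lies parallel over the index arm, with the tip at about (274,219) in scene pixels, and the moment is 0.5 N·m so it's tight. Let go and rise.

{"op": "carry_out", "data": {"commands": [[[0,0,0,0,0,0,4.0],[0,0,0,0,0,0,5.5],[0,0,0,0,0,0,5.5],[0,0,0,0,0,0,5.5],[0,0,0,0,0,-1,5.5],[0,0,0,0,0,-3,5.5],[0,0,0,0,0,-6,5.5],[0,0,0,0,0,-9,5.5],[0,0,0,0,0,-11,5.5],[0,0,0,0,0,-11,5.5]]]}}

```text
clock: 11.5
tool_pos: [0.5073, -0.1862, 0.2222]
eef_rot: [0.98, 0.198, 0.003, 0.002]
contact_force: [-0.6, -0.8, 0.6]
opening: 0.628
```

```bash
python3 go.py .35,-.05,.25,23
```

```text
t 11.5 pos [ 0.5073 -0.1862  0.2222] yawx 22.8 tilt 0.47 F [-0.6 -0.8  0.6] M [-0.05  0.15 -0.05] open 5.54 q7 -0.55
turn [ 0.005 -0.006 -0.003] shift cm [ -9.21 -18.64  -2.94]
```

{"op": "carry_out", "data": {"commands": [[[0,0,0,-0.5,-1,-1,5.5],[0,0,0,-1.5,-3,-2,5.5],[0,0,0,-3,-6,-3,5.5],[0,0,0,-4.5,-9,-3,5.5],[0,0,0,-6,-12,-3,5.5],[0,0,0,-7.5,-15,-3,5.5],[0,0,0,-9,-18,-3,5.5],[0,0,0,-9,-20,-3,5.5],[0,0,0,-9,-20,-3,5.5],[0,0,0,-9,-20,-3,5.5]]]}}

```text
clock: 12.33
tool_pos: [0.3445, -0.035, 0.2478]
eef_rot: [0.98, 0.199, 0.0, -0.0]
contact_force: [-0.0, 0.8, 0.9]
opening: 0.626
```

Run:
```python
from ov import *
from plant import r
snap(r,'scene','scene9');snap(r,'top','top9')
E_=(elbow(),pose([.5065,-.1845,.113],22.5),(0,0,255));P_=(port(),pose([.5065,-.1845,.085],22),(0,255,0))
B=(235,180,290,240);a=draw('scene9',[],B,7,0);b=draw('scene9',[E_,P_],B,7,0)
cv2.imwrite('pics/h1.png',np.hstack([a,b]))
B=(250,135,310,195)
cv2.imwrite('pics/h2.png',np.hstack([draw('top9',[],B,6.5 if 0 else 6,0),draw('top9',[E_,P_],B,6,0)]))
```

```text
(no output)
```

View pics/h1.png

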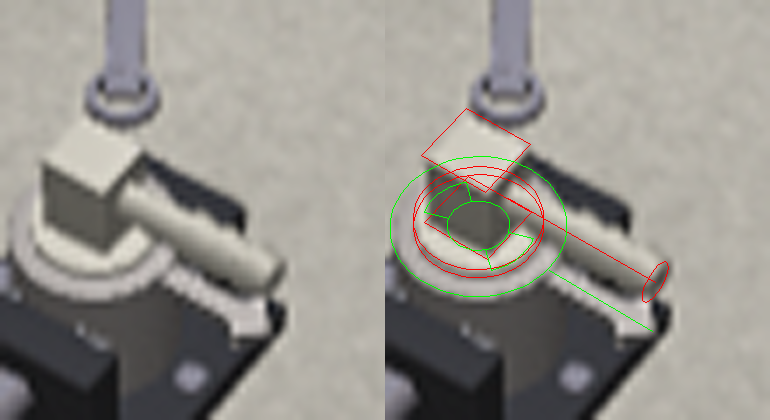

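View pics/h2.png

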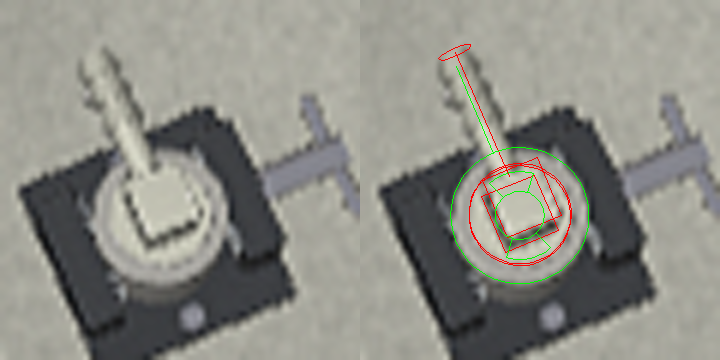

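View pics/scene9.png

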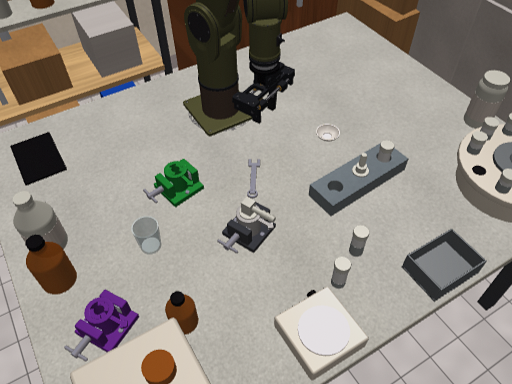

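Scene (257,208) and top (271,165) both show the elbow seated flat and upright, with the barb over the index arm to within about 3°. The straight fitting (361,165) and vial (386,150) are still standing, and the arm is clear.

```bash
python3 -c "
from plant import r
print(r.get_state()['contact_force']);print(r.finish_job())"
```

```text
[ 0.57520737 -0.77236371  0.03588172]
the job is handed in; nothing more can be done
None
```

I fitted the elbow in the grey port, spigot down, with its barb over the index arm, let go, and handed the job in at about 12.4 s of the 51 s. No verdict is reported.

- **Insertion:** I lowered it with the barb 80° anticlockwise of the index arm. The flange met the port at the predicted height, with about 6 N of contact force.
- **Tightening:** Turning clockwise, the moment rose to 0.18 N m at 6° short and to about 0.5 N m at the end, 1° short. That last reading is above the 0.3–0.4 N m in the description; I took the excess to be press-down friction and sensor noise.
- **Last checks:** In both cameras the flange is down, the elbow is upright, and the barb is over the index arm to within about 3°. The straight fitting and vial are still standing, and the gripper is clear of everything.
- **Disagreement between views:** The two cameras differed by about 2 mm on the elbow and port positions. I averaged them and moved the elbow 1.5 mm before it entered the port.

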